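# Walk the full slide box into its taped bay

## Task

The blue slide box is full of glass and too heavy and wide to pick up: walk it forward along the counter into the yellow taped bay ahead of it by pushing alternately on its two rear corners (the ones nearest the robot), the left one first, then right, left and so on, each push taking its corner about two finger widths ahead of the other until the last one squares it up. It must end flat on the counter, inside the yellow outline and square with it; leave the other things alone.

Things in the scene. Friction and masses are not known exactly. Their poses are not given: they have to be found in the camera images.
- slide_box: closed blue slide box, white label on its lid, loose, 0.7 to 1 kg, 85 mm deep (x) x 165 wide (y) x 44 high; origin: centre of its underside; x forward, away from the robot, y left. Rear face flat at x = -43 mm but for a small latch in the middle. Pushed near a rear corner it turns about a point 65 to 95 mm beyond its centre on the other side. Starts 110 to 140 mm short of the bay, in line with it
- rear_left (a point): rear left corner of the slide box (the side nearest the robot, left as the robot sees it), at half its height: box frame (-43, +82, 22) mm
- rear_right (a point): rear right corner of the slide box, at half its height: box frame (-43, -82, 22) mm
- bay: parking bay: a rectangle of yellow tape flat on the counter (under 1 mm, no obstacle), inside 121 mm (its x) x 205 mm (its y), strips 16 mm wide; origin at its centre; x points forward, away from the robot, the way the box has to go, y left. The box belongs in its middle with the same heading (about 15 mm clear in front and behind, 20 mm at each side)
- bay_left45 (a point): direction mark at the bay's centre, not visible: its x axis points 45 degrees to the left of the bay's x axis. Seen from above, the box's x axis makes more than 45 degrees with it when the box's left rear corner leads, less when the right one leads.
- carton: white carton, 121 x 161 x 81 mm, a bystander on the right; origin at the centre of its underside
- card_box: small white carton, 61 x 91 x 66 mm, a bystander near the front edge; origin at the centre of its underside
- jug_bottle: large white bottle with a green band, 104 mm across, 220 mm high, a bystander at the back; origin at the centre of its underside
- timer: small white timer, 60 x 64 x 23 mm, lying on the brown tray, a bystander; origin at the centre of its underside

How it is judged:
By the outcome, as a careful person would: the job done as asked, in the order asked, and still so for the second after the job is handed in, with the robot touching nothing.
It also fails if it takes over 58 s, if anything falls off the work surface, if the arm or the gripper's body presses on something with over 40 N, if the wrist force passes 120 N, or if a joint passes its speed limit or range.

## Robot

A 6-joint arm with a two-finger parallel gripper is mounted at the origin on a cart in front of the work surface, level with it; the furniture and walls round the work are solid. World frame = base frame: x ahead of the robot, y to its left, z up, the work surface at z = 0. Lengths are in m, angles in degrees, forces in N, time in s.
With the tool pointing down it reaches from about 0.35 to 0.875 m from the base axis. Payload 4.2 kg.
Tool frame: the origin (TCP) lies midway between the tips of the shut fingers; the grasp point (between the pads) lies 19 mm behind it; z points along the fingers, x is the direction in which the jaws open and shut, and the axes are right-handed (so a half turn about z gives the same grasp; the last joint's range is limited). The gripper opens to 87 mm and grips with 3 to 60 N. Pads are 19 mm wide; open, the fingers measure 117 mm over their backs; the gripper's body (75 mm by 190 mm) begins 51 mm behind the grasp point.
Start: joints at [-58.866, 22.042, 0.453, 0, -68.411, -14.817], TCP at [0.176, -0.6, 0.223] pointing down, gripper open.
Joint ranges: [-179.83, 179.83], [-69.29, 118.12], [-61.27, 80.66], [-181.25, 117.63], [-171.15, -9.14], [-177.46, 177.46]. Speed limits (degrees/s): [159.86, 159.86, 180, 180, 180, 180].

## Interface

Orientations are given as a 3x3 rotation matrix whose columns are the frame's x, y, z axes.
In Python, from cell import ctrl gives the robot as it stands. The module is installed in compiled form; this text tells all that it offers.
- The arm moves only by the shell command python3 -m creep 'ROWS' [OPENING]. ROWS is JSON, a list that holds one entry, the list of rows, each a list of 6 numbers: the shift along the tool's x, y, z in m, then the turn, a rotation vector about the tool's x, y, z in rad. A call has 1 to 10 rows; each row is the pose to reach, as a shift and turn from the pose commanded when the call began, along the tool's axes at that moment; what a row does not reach only later rows make up. A row lasts 1/12 s, in which the tool goes at most 41.7 mm and 7.16 degrees, less where a joint would pass 70% of its speed; a pose out of reach is approached as far as the arm can. A call with a gripper value outside its range is refused whole. OPENING is the finger opening in m, from 0 to 0.087, set as the call begins (- or left out, the last holds). The fingers move at their own pace and stop on an object; the grip force is fixed at half the most. Time passes only in rows, so rows that repeat a pose let the fingers close. It gives the time, the measured TCP pose, the force and the opening at its end, in the units of the state.
- ctrl.get_obs(): the state, without advancing time (a new reading comes with each control period).
- ctrl.snapshot(name): name is "scene" or "top" or "wrist"; returns a dict with "color" (420x560x3 uint8, red, green, blue), "range_z" (420x560 float32, m along the optical axis (not along the pixel's ray), 0 where there is no reading), "mtx" (3x3 intrinsics, pixels), "origin" and "attitude" of the camera in the world; the wrist camera has in their place "hand_eye" (4x4, takes a point from camera to tool coordinates, whose origin is the TCP and whose axes are the tool frame's). Camera axes: x right, y down, z forward; pixel columns grow to the right and rows downward; lengths in m; the calibration is good to about 2 mm. A picture is of the moment at which its call begins: read the wrist's pose just before it.
- ctrl.close_job(): hands the job in, once; it reports no verdict.
The state is a dict: "clock": time; "q": joint angles; "joint_vel": joint speeds; "effort": joint torques, N m; "tcp_pos": TCP position; "eef_rot": TCP orientation; "contact_force": force on the tool from outside, world axes, zero at the start; "moment": the same for the moment, N m; "grip_width": finger opening in m.
Only numpy, scipy, OpenCV 4.12 (cv2) and the standard library are available. Lean on these libraries where they do the work, as an engineer would, in place of code of your own. Each camera call takes 0.05 s, during which the arm holds its last target. There are 200 camera calls.

## Working session

There is one attempt and no reset: what is moved stays moved. The work goes in short steps, Python scripts to look and compute and a shell command to move; the robot and the scene stay as the last step left them, time stands still between calls to the robot, and variables do not carry over. Pictures are saved under pics/ and viewed, about 8 in all and at most 12, crops included, and the job is handed in when it is done.

```bash
mkdir -p pics; cat > h.py <<'E'
import numpy as np, cv2
from cell import ctrl
def snap(n,f=None):
    s=ctrl.snapshot(n)
    if f: cv2.imwrite('pics/'+f,s['color'][:,:,::-1])
    return s
def cast(s,px,z):
    K=s['mtx'];R=np.array(s['attitude']);o=np.array(s['origin'])
    px=np.atleast_2d(px).astype(float)
    d=np.c_[px,np.ones(len(px))]@np.linalg.inv(K).T@R.T
    return o+d*((z-o[2])/d[:,2])[:,None]
E
python3 - <<'E'
from h import *
o=ctrl.get_obs()
print({k:np.round(v,3).tolist() for k,v in o.items()})
for n in('top','scene'):
    s=snap(n,n+'1.png'); print(n,np.round(s['mtx'],1).tolist(),np.round(s['origin'],3),np.round(s['attitude'],3).tolist())
E
```

```text
{'clock': 0.0, 'q': [-58.868, 22.09, 0.38, -0.029, -68.411, -14.819], 'joint_vel': [0.065, -0.122, 0.178, 0.049, 0.028, -0.044], 'effort': [0.001, -39.067, 18.741, 4.22, 0.011, -0.0], 'tcp_pos': [0.175, -0.599, 0.221], 'eef_rot': [[-0.281, 0.96, -0.001], [0.96, 0.281, 0.002], [0.002, -0.0, -1.0]], 'contact_force': [-0.015, 0.518, -0.924], 'moment': [0.021, -0.006, 0.028], 'grip_width': 0.087}
top [[385.0, 0.0, 283.9], [0.0, 385.0, 207.8], [0.0, 0.0, 1.0]] [0.406 0.061 1.076] [[0.016, -0.99, 0.139], [-1.0, -0.018, -0.011], [0.013, -0.139, -0.99]]
scene [[452.2, 0.0, 283.3], [0.0, 452.2, 203.6], [0.0, 0.0, 1.0]] [0.163 0.927 0.681] [[-0.908, -0.235, 0.347], [-0.419, 0.509, -0.752], [0.0, -0.828, -0.561]]
```

View pics/top1.png

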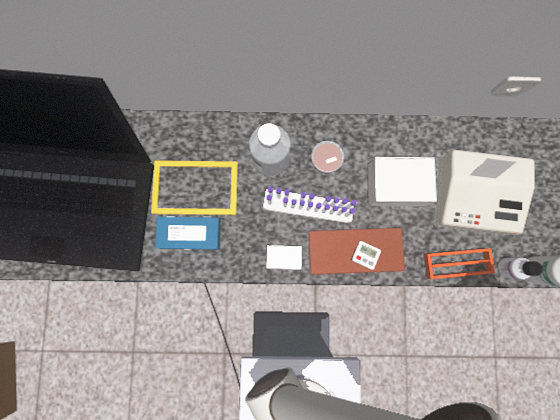

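View pics/scene1.png

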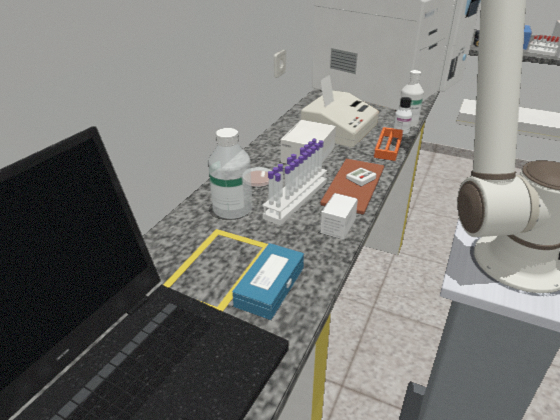

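The top view shows the box at about (187,233), the bay at (195,187), the laptop to the left with its edge at about column 145, the bottle at (270,145) and the card box at (284,257). Next I measure the box and bay poses.

```bash
cat >> h.py <<'E'
def rect(p):  # p Nx2 world pts -> centre, heading (deg of short axis about +x), sizes
    (c,(w,h),a)=cv2.minAreaRect((p*1000).astype(np.float32))
    b=cv2.boxPoints((c,(w,h),a)); e0=b[1]-b[0]; e1=b[2]-b[1]
    sh,lo=(e0,e1) if np.hypot(*e0)<np.hypot(*e1) else (e1,e0)
    if sh[0]<0: sh=-sh
    return np.array(c),np.degrees(np.arctan2(sh[1],sh[0])),np.hypot(*sh),np.hypot(*lo)
def big(m):
    n,l,st,_=cv2.connectedComponentsWithStats(m.astype(np.uint8)); return l==1+np.argmax(st[1:,4])
def pts(s):
    K=s['mtx'];v,u=np.mgrid[:420,:560];z=s['range_z']
    P=np.stack([(u-K[0,2])/K[0,0]*z,(v-K[1,2])/K[1,1]*z,z],-1)
    return P@np.array(s['attitude']).T+np.array(s['origin'])
def hue(s): return cv2.cvtColor(s['color'],cv2.COLOR_RGB2HSV).astype(int)
def yellow(s):
    H=hue(s); return big((H[...,0]>18)&(H[...,0]<34)&(H[...,1]>130)&(H[...,2]>120))
def box(s):
    H=hue(s); P=pts(s); m=(H[...,0]>92)&(H[...,0]<115)&(H[...,1]>110)&(H[...,2]>40)
    m=cv2.morphologyEx(big(m).astype(np.uint8),cv2.MORPH_CLOSE,np.ones((3,3)))>0
    c=cv2.findContours(m.astype(np.uint8),0,1)[0]; c=max(c,key=cv2.contourArea)
    f=np.zeros(m.shape,np.uint8); cv2.drawContours(f,[c],-1,1,-1)
    m=(f>0)&(P[...,2]>.036)&(P[...,2]<.055); v,u=np.nonzero(m)
    return rect(cast(s,np.c_[u,v],.044)[:,:2]),np.median(P[m][:,2])
E
python3 - <<'E'
from h import *
for n in('top','scene'):
    s=snap(n); m=yellow(s); v,u=np.nonzero(m); print(n,'bay',rect(cast(s,np.c_[u,v],0)[:,:2])); print('box',box(s))
    P=pts(s)
    if n=='top':
        for px in [(130,230),(140,250),(146,200),(148,215),(135,190),(284,257),(170,233),(195,195),(190,270)]: print(px,np.round(P[px[1],px[0]],3))
E
```

```text
top bay (array([612.00561523, 304.05841064]), np.float32(0.74779934), np.float32(153.08371), np.float32(237.3525))
box ((array([479.91278076, 307.65365601]), np.float32(0.93861544), np.float32(82.97454), np.float32(164.6763)), np.float64(0.04365717166019434))
(130, 230) [0.485 0.465 0.03 ]
(140, 250) [0.432 0.437 0.022]
(146, 200) [0.569 0.429 0.024]
(148, 215) [0.53  0.429 0.001]
(135, 190) [0.595 0.458 0.032]
(284, 257) [0.419 0.047 0.063]
(170, 233) [0.478 0.353 0.043]
(195, 195) [ 0.589  0.301 -0.   ]
(190, 270) [0.38  0.304 0.002]
scene bay (array([316.21496582, 441.11065674]), np.float32(16.342346), np.float32(20.579317), np.float32(215.968))
box ((array([475.98001099, 314.09368896]), np.float32(0.32253677), np.float32(87.01032), np.float32(170.16359)), np.float64(0.04386788522408447))
```

The bay centre is at (612, 304) mm with heading 0.75°. The box is at (480, 308) mm with heading 0.9°, so it has about 132 mm to go. I plan five pushes (L, R, L, R, L) with leads of about 34 mm, and the last one squares the box up. First I move over and square the tool, with tool x pointing along world +y and tool y along world +x.

```bash
python3 -m creep '[[[0.219,0.3185,0,0,0,0.284],[0.219,0.3185,0,0,0,0.284],[0.219,0.3185,0,0,0,0.284],[0.219,0.3185,0,0,0,0.284],[0.219,0.3185,0,0,0,0.284],[0.219,0.3185,0,0,0,0.284],[0.219,0.3185,0,0,0,0.284],[0.219,0.3185,0,0,0,0.284],[0.219,0.3185,0,0,0,0.284],[0.219,0.3185,0,0,0,0.284]]]' 0
python3 - <<'E'
from h import *
s=snap('scene');P=pts(s).reshape(-1,3)
for lo,hi in((.02,.035),(.035,.06),(.06,.1),(.1,.15),(.15,.2),(.2,.3)):
    q=P[(P[:,2]>lo)&(P[:,2]<hi)&(P[:,1]>.34)&(P[:,0]>.4)&(P[:,0]<.9)&(P[:,1]<.7)]
    if len(q): print(lo,hi,len(q),np.percentile(q,[1,5,50,99],0).round(3).tolist())
print(np.round(ctrl.get_obs()['eef_rot'],3).tolist())
E
```

```text
clock: 1.03
tcp_pos: [0.4221, -0.2969, 0.2227]
eef_rot: [[-0.005, 1.0, 0.001], [1.0, 0.005, 0.0], [0.0, 0.001, -1.0]]
contact_force: [0.1, -0.1, 0.0]
grip_width: 0.0283
0.02 0.035 19661 [[0.403, 0.392, 0.027], [0.417, 0.445, 0.028], [0.545, 0.573, 0.03], [0.681, 0.695, 0.035]]
0.035 0.06 2826 [[0.437, 0.343, 0.035], [0.445, 0.349, 0.036], [0.675, 0.502, 0.045], [0.692, 0.697, 0.06]]
0.06 0.1 3251 [[0.676, 0.425, 0.06], [0.679, 0.442, 0.062], [0.69, 0.588, 0.08], [0.701, 0.698, 0.1]]
0.1 0.15 4451 [[0.685, 0.425, 0.1], [0.689, 0.442, 0.103], [0.701, 0.588, 0.126], [0.714, 0.698, 0.15]]
0.15 0.2 4724 [[0.698, 0.424, 0.151], [0.701, 0.44, 0.153], [0.713, 0.584, 0.175], [0.725, 0.695, 0.2]]
0.2 0.3 8743 [[0.711, 0.422, 0.201], [0.715, 0.435, 0.205], [0.729, 0.556, 0.248], [0.745, 0.667, 0.299]]
[[-0.006, 1.0, 0.001], [1.0, 0.006, 0.0], [0.0, 0.001, -1.0]]
```

```bash
python3 -m creep '[[[0.4,-0.02,0,0,0,0],[0.4,-0.02,0,0,0,0],[0.4,-0.02,0,0,0,0],[0.4,-0.02,0,0,0,0],[0.4,-0.02,0,0,0,0],[0.4,-0.02,0,0,0,0],[0.4,-0.02,0,0,0,0],[0.4,-0.02,0,0,0,0],[0.4,-0.02,0,0,0,0],[0.4,-0.02,0,0,0,0]]]' 0
python3 -m creep '[[[0.27,0,0,0,0,0],[0.27,0,0,0,0,0],[0.27,0,0,0,0,0],[0.27,0,0,0,0,0],[0.27,0,0,0,0,0],[0.27,0,0,0,0,0],[0.27,0,0,0,0,0],[0.27,0,0,0,0,0],[0.27,0,0,0,0,0],[0.27,0,0,0,0,0]]]'
```

```text
clock: 1.92
tcp_pos: [0.399, 0.1025, 0.2229]
eef_rot: [[-0.003, 1.0, 0.001], [1.0, 0.003, 0.001], [0.001, 0.001, -1.0]]
contact_force: [0.2, 0.1, 0.0]
grip_width: 0.0
clock: 2.75
tcp_pos: [0.3991, 0.3689, 0.2222]
eef_rot: [[-0.0, 1.0, -0.001], [1.0, 0.0, -0.001], [-0.001, -0.001, -1.0]]
contact_force: [-0.6, -0.0, 0.2]
grip_width: 0.0004
```

```bash
python3 - <<'E'
from h import *
o=ctrl.get_obs(); print(np.round(o['tcp_pos'],4), o['clock'])
s=snap('top','top2.png'); print('top',box(s)); s=snap('scene'); print('scene',box(s))
E
```

```text
[0.3991 0.3689 0.2222] 2.75
top ((array([479.91320801, 307.71655273]), np.float32(0.9386353), np.float32(82.97744), np.float32(164.55057)), np.float64(0.04381347994940532))
scene ((array([475.89239502, 314.78945923]), np.float32(0.32251862), np.float32(87.177864), np.float32(171.55606)), np.float64(0.04382638334759931))
```

View pics/top2.png

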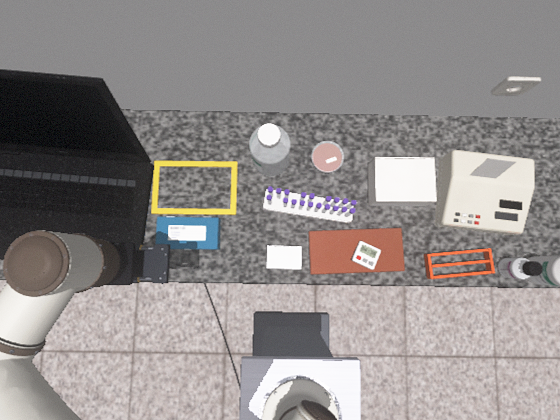

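The finger is behind the left corner at about (165,262) and the box at (187,233) is unobstructed. I lower it behind that corner.

```bash
python3 -m creep '[[[0.003,0.005,0.04,0,0,0],[0.003,0.005,0.08,0,0,0],[0.003,0.005,0.12,0,0,0],[0.003,0.005,0.15,0,0,0],[0.003,0.005,0.18,0,0,0],[0.003,0.005,0.2,0,0,0],[0.003,0.005,0.208,0,0,0],[0.003,0.005,0.208,0,0,0]]]'
```

```text
clock: 3.52
tcp_pos: [0.4039, 0.371, 0.0132]
eef_rot: [[0.0, 1.0, -0.002], [1.0, -0.0, -0.003], [-0.003, -0.002, -1.0]]
contact_force: [0.1, 0.2, 0.4]
grip_width: 0.0007
```

```bash
python3 -m creep '[[[0,0,0,0,0,0.12],[0,0.004,0,0,0,0.24],[0,0.012,0,0,0,0.26],[0,0.018,0,0,0,0.26],[0,0.024,0,0,0,0.26],[0,0.03,0,0,0,0.26],[0,0.036,0,0,0,0.26],[0,0.042,0,0,0,0.26],[0,0.046,0,0,0,0.26],[0,0.046,0,0,0,0.26]]]'
python3 - <<'E'
from h import *
s=snap('top','top3.png'); print('top',box(s)); s=snap('scene'); print('scene',box(s))
E
```

```text
clock: 4.35
tcp_pos: [0.4513, 0.3729, 0.0145]
eef_rot: [[0.256, 0.967, 0.001], [0.967, -0.256, 0.0], [0.0, 0.001, -1.0]]
contact_force: [0.3, 0.2, -0.3]
grip_width: 0.0007
top ((array([492.12216187, 301.31451416]), np.float32(-11.569563), np.float32(83.18547), np.float32(163.4465)), np.float64(0.04351104736515943))
scene ((array([   86.89336395, -1880.0760498 ]), np.float32(89.833145), np.float32(107.75827), np.float32(136.97163)), np.float64(0.04610260684037948))
```

View pics/top3.png

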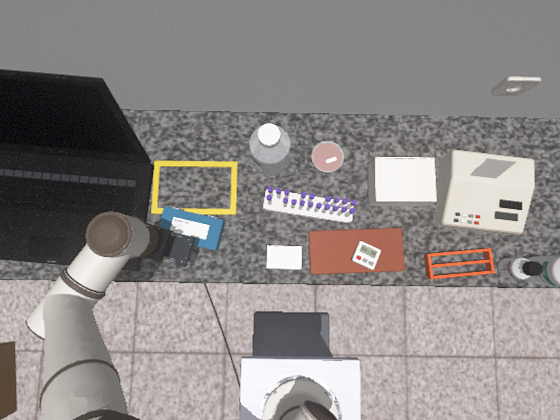

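The first push worked: heading is about −11.6°, a lead of about 35 mm with the left corner ahead. I back off and look again on the way to the right corner.

```bash
python3 -m creep '[[[-0.0077,-0.029,0,0,0,0],[-0.0128,-0.0484,0,0,0,0],[-0.03,-0.044,0,0,0,-0.1],[-0.071,-0.033,0,0,0,-0.2],[-0.11,-0.023,0,0,0,-0.32],[-0.132,-0.017,0,0,0,-0.44],[-0.132,-0.017,0,0,0,-0.52],[-0.132,-0.017,0,0,0,-0.52]]]'
python3 - <<'E'
from h import *
s=snap('top','top4.png'); print('top',box(s))
E
```

```text
clock: 5.12
tcp_pos: [0.3997, 0.2477, 0.0146]
eef_rot: [[-0.258, 0.966, -0.0], [0.966, 0.258, -0.001], [-0.001, -0.001, -1.0]]
contact_force: [0.6, 0.6, -0.3]
grip_width: 0.0002
top ((array([492.70959473, 301.73779297]), np.float32(-11.569567), np.float32(82.20429), np.float32(164.41188)), np.float64(0.0436372522591264))
```

View pics/top4.png

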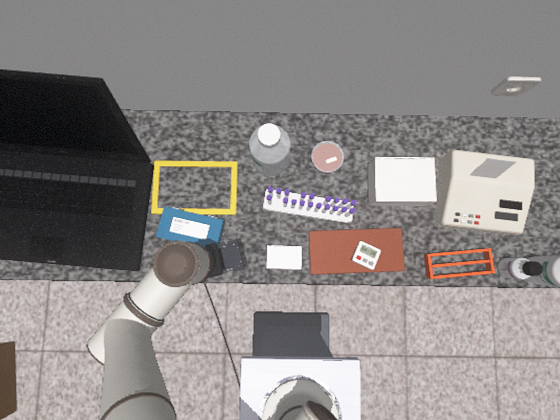

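The box is clear to see at (190,226): centre (492.7, 301.7), heading −11.6°. Its pivot was about 60 mm beyond centre, so six pushes with leads of about 37 mm should fit, ending with a right push. Now the right push.

```bash
python3 -m creep '[[[-0.0052,0.0193,0,0,0,0],[-0.0085,0.0261,0,0,0,0],[-0.0119,0.033,0,0,0,0],[-0.0158,0.0397,0,0,0,0],[-0.0197,0.0465,0,0,0,0],[-0.024,0.0531,0,0,0,0],[-0.0284,0.0597,0,0,0,0],[-0.032,0.065,0,0,0,0],[-0.0355,0.07,0,0,0,0],[-0.0355,0.07,0,0,0,0]]]'
python3 - <<'E'
from h import *
s=snap('top'); print('top',box(s))
E
```

```text
clock: 6.0
tcp_pos: [0.4785, 0.2336, 0.0147]
eef_rot: [[-0.257, 0.966, 0.002], [0.966, 0.257, 0.001], [0.001, 0.002, -1.0]]
contact_force: [-0.5, -0.4, -0.1]
grip_width: 0.0004
top ((array([555.37927246, 251.69979858]), np.float32(15.36929), np.float32(32.657536), np.float32(42.598186)), np.float64(0.04380513539486364))
```

```bash
python3 - <<'E'
from h import *
a=[snap(n)['color'] for n in('top','scene','wrist')]
cv2.imwrite('pics/c5.png',np.hstack([a[0][130:300,100:300],cv2.resize(a[1],None,fx=.5,fy=.5)[:170],cv2.resize(a[2],None,fx=.5,fy=.5)[:170]])[:,:,::-1])
E
```

```text
(no output)
```

View pics/c5.png

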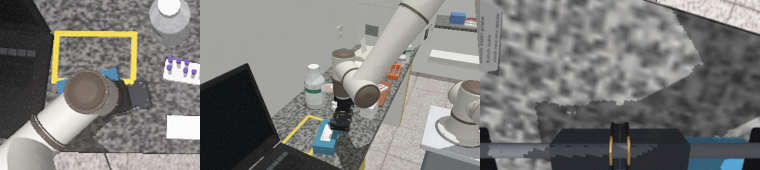

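The top view is now blocked by the wrist, but the scene view shows the box clear. I restrict the mask to the work area and use the scene camera.

```bash
cat >> h.py <<'E'
def box(s):
    H=hue(s); P=pts(s); m=(H[...,0]>92)&(H[...,0]<115)&(H[...,1]>110)&(H[...,2]>40)
    m&=(P[...,0]>.4)&(P[...,0]<.75)&(P[...,1]>.17)&(P[...,1]<.43)&(P[...,2]>.040)&(P[...,2]<.05)
    m=big(cv2.morphologyEx(m.astype(np.uint8),cv2.MORPH_CLOSE,np.ones((3,3))))
    v,u=np.nonzero(m)
    c,h,a,b=rect(cast(s,np.c_[u,v],.044)[:,:2]); return c.round(1),round(float(h),2),round(float(a),1),round(float(b),1)
E
python3 - <<'E'
from h import *
for n in('top','scene'): print(n,box(snap(n)))
E
```

```text
top (array([554.4, 251.4]), 15.37, 34.6, 42.6)
scene (array([513.4, 309. ]), 14.37, 85.3, 166.9)
```

The right corner now leads: heading is 14.4°, or 13.6° relative to the bay, a lead of about 39 mm. Next the left corner.

```bash
python3 -m creep '[[[0.0077,-0.029,0,0,0,0],[0.015,-0.0565,0,0,0,0],[0.035,-0.051,0,0,0,0.1],[0.073,-0.0411,0,0,0,0.2],[0.105,-0.033,0,0,0,0.32],[0.1342,-0.0248,0,0,0,0.44],[0.1342,-0.0248,0,0,0,0.52],[0.1342,-0.0248,0,0,0,0.52]]]'
python3 - <<'E'
from h import *
for n in('top','scene'): print(n,box(snap(n)))
E
```

```text
clock: 6.97
tcp_pos: [0.4179, 0.3587, 0.0146]
eef_rot: [[0.255, 0.967, 0.001], [0.967, -0.255, 0.001], [0.001, 0.0, -1.0]]
contact_force: [-0.2, -1.3, -0.2]
grip_width: 0.0007
top (array([515.7, 304.1]), 14.55, 83.5, 163.5)
scene (array([519.6, 310. ]), 14.56, 72.4, 168.5)
```

```bash
python3 -m creep '[[[0.0017,0.0182,0,0,0,0],[0.0032,0.024,0,0,0,0],[0.0062,0.0315,0,0,0,0],[0.0102,0.0387,0,0,0,0],[0.0151,0.0457,0,0,0,0],[0.0201,0.0526,0,0,0,0],[0.026,0.0593,0,0,0,0],[0.0314,0.0662,0,0,0,0],[0.0368,0.073,0,0,0,0],[0.0368,0.073,0,0,0,0]]]'
python3 - <<'E'
from h import *
for n in('top','scene'): print(n,box(snap(n)))
E
```

```text
clock: 7.9
tcp_pos: [0.5006, 0.3749, 0.0146]
eef_rot: [[0.256, 0.967, 0.003], [0.967, -0.256, 0.002], [0.003, 0.002, -1.0]]
contact_force: [0.9, 1.0, 0.1]
grip_width: 0.0009
top (array([540.6, 304.4]), -13.12, 83.6, 162.8)
scene (array([495.8, 273.7]), -7.84, 7.2, 20.7)
```

The left corner now leads by about 39 mm (heading −13.1°), with the centre at (540.6, 304.4). I will touch slightly further inboard so each push gains a bit more. Next the right corner.

```bash
python3 -m creep '[[[-0.0077,-0.029,0,0,0,0],[-0.014,-0.0528,0,0,0,0],[-0.043,-0.0451,0,0,0,-0.1],[-0.072,-0.0374,0,0,0,-0.2],[-0.101,-0.0298,0,0,0,-0.32],[-0.1242,-0.0236,0,0,0,-0.44],[-0.1242,-0.0236,0,0,0,-0.52],[-0.1242,-0.0236,0,0,0,-0.52]]]'
python3 - <<'E'
from h import *
for n in('top','scene'): print(n,box(snap(n)))
E
```

```text
clock: 8.67
tcp_pos: [0.4436, 0.2585, 0.015]
eef_rot: [[-0.258, 0.966, 0.001], [0.966, 0.258, 0.001], [0.0, 0.001, -1.0]]
contact_force: [0.2, 0.7, 0.1]
grip_width: 0.0004
top (array([541.4, 304.5]), -12.43, 82.5, 162.4)
scene (array([538.3, 309.2]), -12.39, 87.3, 164.5)
```

```bash
python3 -m creep '[[[-0.0052,0.0193,0,0,0,0],[-0.0072,0.027,0,0,0,0],[-0.0103,0.0345,0,0,0,0],[-0.0143,0.0417,0,0,0,0],[-0.0182,0.0489,0,0,0,0],[-0.0222,0.0562,0,0,0,0],[-0.0267,0.0632,0,0,0,0],[-0.0324,0.071,0,0,0,0],[-0.0376,0.079,0,0,0,0],[-0.0376,0.079,0,0,0,0]]]'
python3 - <<'E'
from h import *
for n in('top','scene'): print(n,box(snap(n)))
E
```

```text
clock: 9.6
tcp_pos: [0.5324, 0.2437, 0.0147]
eef_rot: [[-0.257, 0.966, 0.003], [0.966, 0.257, 0.001], [0.001, 0.003, -1.0]]
contact_force: [0.3, 0.0, 0.5]
grip_width: 0.0007
top (array([616.1, 251.2]), 15.51, 25.0, 29.1)
scene (array([566.8, 312.9]), 16.69, 85.1, 164.9)
```

The right corner now leads by about 45 mm (16.7°), more than I wanted because the box coasts a little. I shorten the next travel and move to the left corner.

```bash
python3 -m creep '[[[0.0077,-0.029,0,0,0,0],[0.0155,-0.0583,0,0,0,0],[0.0445,-0.0506,0,0,0,0.1],[0.0735,-0.0429,0,0,0,0.2],[0.1,-0.036,0,0,0,0.32],[0.1153,-0.0318,0,0,0,0.44],[0.1153,-0.0318,0,0,0,0.52],[0.1153,-0.0318,0,0,0,0.52]]]'
python3 - <<'E'
from h import *
for n in('top','scene'): print(n,box(snap(n)))
E
```

```text
clock: 10.37
tcp_pos: [0.4691, 0.3485, 0.0148]
eef_rot: [[0.255, 0.967, 0.001], [0.967, -0.255, 0.001], [0.002, 0.001, -1.0]]
contact_force: [-0.2, -0.2, 0.6]
grip_width: 0.0006
top (array([569.4, 307.1]), 16.58, 84.1, 162.7)
scene (array([573.5, 313.9]), 16.42, 72.2, 168.2)
```

```bash
python3 -m creep '[[[0.0046,0.0174,0,0,0,0],[0.0069,0.0261,0,0,0,0],[0.0111,0.0343,0,0,0,0],[0.0163,0.0422,0,0,0,0],[0.0215,0.0502,0,0,0,0],[0.0264,0.0571,0,0,0,0],[0.0314,0.0641,0,0,0,0],[0.0361,0.0701,0,0,0,0],[0.0394,0.0749,0,0,0,0],[0.0394,0.0749,0,0,0,0]]]'
python3 - <<'E'
from h import *
for n in('top','scene'): print(n,box(snap(n)))
E
```

```text
clock: 11.3
tcp_pos: [0.5532, 0.3663, 0.0144]
eef_rot: [[0.256, 0.967, 0.002], [0.967, -0.256, 0.001], [0.001, 0.001, -1.0]]
contact_force: [0.1, 0.5, -0.5]
grip_width: 0.0003
top (array([599.2, 306.4]), -10.37, 83.4, 164.0)
scene (array([584.7, 375. ]), -4.04, 12.5, 27.3)
```

The left corner leads by about 32 mm and the centre is at (599, 306). The last push is on the right corner, to square the box up.

```bash
python3 -m creep '[[[-0.0064,-0.0242,0,0,0,0],[-0.0118,-0.0445,0,0,0,0],[-0.0408,-0.0368,0,0,0,-0.1],[-0.0698,-0.0291,0,0,0,-0.2],[-0.0988,-0.0214,0,0,0,-0.32],[-0.1143,-0.0173,0,0,0,-0.44],[-0.1143,-0.0173,0,0,0,-0.52],[-0.1143,-0.0173,0,0,0,-0.52]]]'
python3 - <<'E'
from h import *
for n in('top','scene'): print(n,box(snap(n)))
E
```

```text
clock: 12.07
tcp_pos: [0.506, 0.2587, 0.015]
eef_rot: [[-0.258, 0.966, 0.001], [0.966, 0.258, 0.001], [0.0, 0.001, -1.0]]
contact_force: [0.3, 0.4, -0.4]
grip_width: 0.0004
top (array([607.4, 305. ]), -10.44, 66.8, 163.9)
scene (array([595.5, 310.6]), -8.43, 86.7, 167.0)
```

```bash
python3 -m creep '[[[-0.0041,0.0155,0,0,0,0],[-0.0059,0.0222,0,0,0,0],[-0.0082,0.0268,0,0,0,0],[-0.0102,0.0304,0,0,0,0],[-0.0127,0.0339,0,0,0,0],[-0.0152,0.0374,0,0,0,0],[-0.0174,0.0399,0,0,0,0],[-0.0174,0.0399,0,0,0,0]]]'
python3 - <<'E'
from h import *
for n in('top','scene'):
    s=snap(n,n+'6.png'); print(n,box(s))
E
```

```text
clock: 12.83
tcp_pos: [0.5488, 0.2525, 0.0144]
eef_rot: [[-0.257, 0.966, -0.0], [0.966, 0.257, -0.0], [-0.0, -0.0, -1.0]]
contact_force: [-1.7, -0.7, 0.8]
grip_width: 0.0004
top (array([637.5, 245.8]), -30.72, 31.8, 67.6)
scene (array([602.3, 310.7]), -0.8, 85.4, 168.5)
```

View pics/scene6.png

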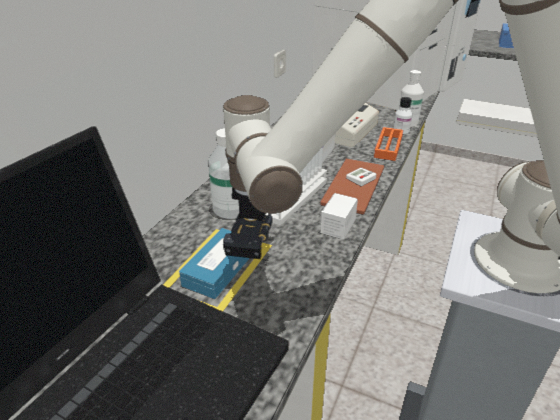

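In the scene view the box (about 215,262) sits inside the outline and nearly square, with its right end hidden by the gripper. I keep contact and fit the visible front and rear edges for a better heading.

```bash
cat >> h.py <<'E'
def edges(s):
    H=hue(s); P=pts(s); m=(H[...,0]>92)&(H[...,0]<115)&(H[...,1]>110)&(H[...,2]>40)
    m&=(P[...,0]>.4)&(P[...,0]<.75)&(P[...,1]>.17)&(P[...,1]<.43)&(P[...,2]>.041)&(P[...,2]<.05)
    v,u=np.nonzero(m); Q=cast(s,np.c_[u,v],.044)[:,:2]*1000
    for nm,f in(('front',max),('rear',min)):
        L=[]
        for y in range(215,400,4):
            q=Q[(abs(Q[:,1]-y)<2)]
            if len(q)>1: L.append((y,f(q[:,0])))
        if len(L)<4: continue
        L=np.array(L); k=np.ones(len(L),bool)
        for _ in range(6):
            c=np.polyfit(L[k,0],L[k,1],1); r=abs(L[:,1]-np.polyval(c,L[:,0])); k=r<max(1.5,2*np.median(r[k]))
        print(nm,'heading',round(-np.degrees(np.arctan(c[0])),2),'x@304',round(np.polyval(c,304),1),'n',k.sum(),'of',len(L),'y',L[k,0].min(),L[k,0].max(),'rms',r[k].std().round(2))
E
python3 - <<'E'
from h import *
for n in('top','scene'): print(n); edges(snap(n))
E
```

```text
top
front heading -2.44 x@304 647.6 n 14 of 15 y 227.0 279.0 rms 0.38
rear heading -29.73 x@304 656.7 n 5 of 15 y 223.0 279.0 rms 0.29
scene
front heading -1.22 x@304 643.9 n 42 of 43 y 227.0 391.0 rms 0.38
rear heading 26.34 x@304 595.3 n 26 of 43 y 227.0 391.0 rms 4.71
```

View pics/top6.png

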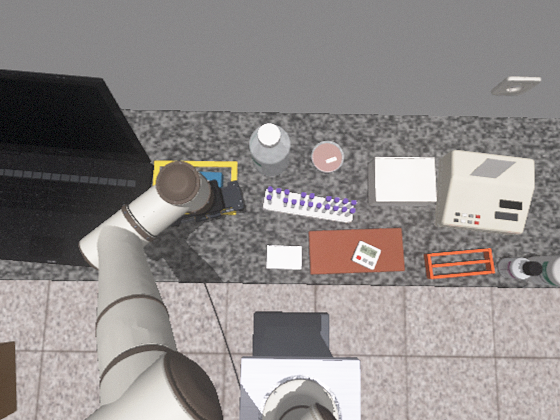

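Both views say the box is still about 2° short (left slightly ahead), and the finger is still in contact. I extend the same push by 4 mm, slowly.

```bash
python3 -m creep '[[[-0.0007,0.0012,0,0,0,0],[-0.0014,0.0024,0,0,0,0],[-0.002,0.0038,0,0,0,0],[-0.002,0.0038,0,0,0,0]]]'
python3 - <<'E'
from h import *
for n in('top','scene'): s=snap(n); print(n,box(s)); edges(s)
E
```

```text
clock: 13.37
tcp_pos: [0.5526, 0.2518, 0.0144]
eef_rot: [[-0.258, 0.966, -0.001], [0.966, 0.258, -0.001], [-0.0, -0.001, -1.0]]
contact_force: [-2.5, -1.3, 1.1]
grip_width: 0.0003
top (array([630.9, 249.7]), 1.09, 36.2, 49.8)
front heading 1.07 x@304 648.1 n 11 of 13 y 227.0 271.0 rms 0.01
rear heading -29.55 x@304 661.5 n 13 of 13 y 223.0 271.0 rms 2.13
scene (array([604.1, 310. ]), 0.72, 85.9, 167.5)
front heading 0.51 x@304 645.9 n 42 of 42 y 227.0 391.0 rms 0.36
rear heading 28.19 x@304 598.1 n 25 of 42 y 231.0 391.0 rms 4.84
```

The box is square at about 1.1° against the bay's 0.75°. I withdraw and check.

```bash
python3 -m creep '[[[0.005,-0.0193,0,0,0,0],[0.0155,-0.058,0,0,0,0],[0.02,-0.075,-0.03,0,0,0],[0.02,-0.077,-0.065,0,0,0],[0.02,-0.077,-0.1,0,0,0],[-0.02,-0.09,-0.13,0,0,0],[-0.05,-0.1,-0.16,0,0,0],[-0.09,-0.12,-0.18,0,0,0],[-0.12,-0.135,-0.2,0,0,0],[-0.12,-0.135,-0.2,0,0,0]]]'
python3 - <<'E'
from h import *
for n in('top','scene'):
    s=snap(n,n+'7.png'); print(n,box(s)); edges(s)
    if n=='top':
        m=yellow(s); v,u=np.nonzero(m); print('bay',rect(cast(s,np.c_[u,v],0)[:,:2]))
E
```

```text
clock: 14.3
tcp_pos: [0.4544, 0.0993, 0.2185]
eef_rot: [[-0.257, 0.966, 0.008], [0.967, 0.257, 0.003], [0.001, 0.008, -1.0]]
contact_force: [-0.2, -0.1, -0.0]
grip_width: 0.0008
top (array([607.9, 306.1]), -0.02, 83.3, 164.1)
front heading 1.09 x@304 648.0 n 34 of 42 y 227.0 387.0 rms 0.01
rear heading 1.03 x@304 567.7 n 36 of 42 y 235.0 383.0 rms 0.01
bay (array([612.753479  , 304.26501465]), np.float32(1.1129327), np.float32(150.12488), np.float32(237.52101))
scene (array([604.4, 310.1]), 0.72, 85.4, 167.5)
front heading 0.51 x@304 645.9 n 42 of 42 y 227.0 391.0 rms 0.36
rear heading 0.27 x@304 563.9 n 37 of 42 y 231.0 387.0 rms 0.4
```

```bash
python3 - <<'E'
import cv2
a=cv2.imread('pics/top7.png')[135:285,120:320];b=cv2.imread('pics/scene7.png')[190:340,130:330]
cv2.imwrite('pics/c7.png',cv2.resize(cv2.hconcat([a,b]),None,fx=2,fy=2))
E
```

```text
(no output)
```

View pics/c7.png

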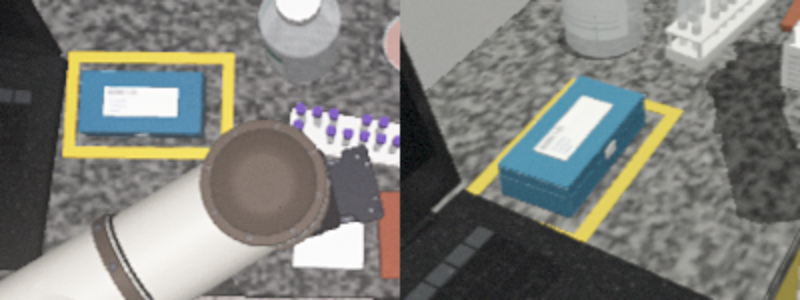

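The final picture shows the box flat, inside the outline and square with it. Its centre is about 4 mm short of the bay's centre and 2 mm to the left. I'm handing in.

```bash
python3 -c "
from cell import ctrl
o=ctrl.get_obs();print(o['contact_force'],o['joint_vel']);print(ctrl.close_job())"
```

```text
[0.92618823 0.6192385  0.49551171] [ 2.22196379  3.27844111 -0.64719926 -1.01474544  1.51941819 -1.17280248]
the job is handed in; nothing more can be done
None
```

The box is in the yellow bay, flat and square with the outline. I walked it there in six alternating pushes (L, R, L, R, L, R) and handed in after about 14 s of robot time.

- **Leads:** the first five pushes put their corner about 35, 39, 39, 45 and 32 mm ahead. The fourth was a little over two finger widths and the fifth a little under. The sixth squared the box up, with a short pause for measuring and then a 4 mm extension while still in contact.
- **Final check (top camera):** the box centre is at (608, 306) mm and the bay centre at about (612, 304) mm, so it sits about 4 mm short and 2 mm left. The fitted box edges give a heading of 1.05°, against 0.75° and 1.1° in two measurements of the bay.
- **Disagreements:** the scene camera read the heading about 0.6° lower and the position about 4 mm off. It showed a similar offset before the box was moved. A simple rectangle fit on the top view gave 0.0°, but I trusted the edge fits.
- **Other checks:** the tool was about 0.2 m above the counter and clear of everything. The arm was still drifting at up to about 3 degrees/s when I handed in. I saw no sign that any of the other things had moved, but I did not measure them at the end.

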